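Take the crevice nozzle off its T-rail and lay it in the cleaning cradle

TASK

Take the clear crevice nozzle off the tilted stand for cleaning: slide it gently along its T-rail to the open end until it meets the orange end stop, then lift it straight off the board without forcing it. Lay it in the two notches of the grey cradle, orange shoe hanging down between the uprights, and let it settle there before you let go. Leave the cup, the filter cartridge and the brush where they are.

Things in the scene. Friction and masses are not known exactly. Their poses are not given: they have to be found in the camera images.
- nozzle_mid (a point): Clear crevice nozzle, to be moved: a round tube 32 mm across, graspable over 90 mm of its length. This point is on the tube's axis at the middle of those 90 mm, right over the shoe. y runs along the tube from the black collar (38 mm across, y = -75 to -45 mm) to the flat tip (cone to y = 67 mm, blade 24 x 11 mm to y = 112 mm); z points away from the shoe. Mass about 120 g.
- nozzle: The same nozzle, same point and axes. Its orange nylon shoe (y = -22 to 22 mm) has a neck 16 mm wide, a shoulder 36 mm wide (z = -28 to -33 mm) that rides on the rail, a stem 10 mm wide and a T-head 26 mm wide, 5 mm thick, ending at z = -43.6 mm, captive under the rail's lips. It starts with its tip towards the open end; 1.5 mm of play, it may lean 3 degrees.
- rail_line (a point): Point on the middle line of the aluminium T-rail, level with its upper face, fixed to the stand. x points up the slope, y along the rail towards its open end, z square out of the board. In the rail, the tube's axis lies at x = 0, z = 33 mm. Rail 36 mm wide, 15 mm high, slot 13 mm wide, lips 4 mm thick. The shoe drags in the rail with up to about 8 N; the stop is rigid.
- rack: The fixed white stand; origin on the bench, 85 mm under point rail_line. Its board (110 x 320 mm) slopes 30 degrees, low edge to -x. The rail is clamped on it up to 30 mm to either side, so its end is not given: the lips stop 52 mm before an orange end stop (12 mm above the rail). The shoe lifts out along z only within 7 mm of that stop, met with the tube's middle at y = 45 to 105 mm.
- cradle_seat (a point): Where the middle of the tube's axis lies when the tube rests in both notches of the grey cradle: 60 mm above the bench, midway between its two uprights. y runs along the seated tube, z is up. The tube may lie either way round.
- cradle: The fixed grey cleaning cradle: a drip plate 130 x 140 mm, 6 mm thick with a 10 mm rim, and two uprights 8 mm thick at y = -36 and 36 mm, each with a rubber-lined V notch of 90 degrees, about 54 mm wide at the top, 64 mm above the bench. Origin on the bench under the middle.
- cup: Bystander: the grey cyclone cup, open, 108 mm in diameter, 135 mm high, with a side handle; origin at the centre of its underside.
- cartridge: Bystander: the pleated white filter cartridge, standing, 66 mm in diameter, 90 mm high; origin at the centre of its underside.
- brush: Bystander: the nylon brush with beech handle lying bristles down, 190 mm long along its y, 34 mm wide, 36 mm high; origin on the bench under its middle.
Not all that is in view belongs to the job. There is more than one size of the nozzle; the job needs the largest.

How it is judged:
By the outcome, as a careful person would: the job done as asked, in the order asked, and still so for the second after the job is handed in, with the robot touching nothing.
It also fails if it takes over 59 s, if anything falls off the work surface, if the arm or the gripper's body presses on something with over 40 N, if the wrist force passes 120 N, or if a joint passes its speed limit or range.

ROBOT

A 7-joint arm with a two-finger parallel gripper is mounted at the origin on the work surface. World frame = base frame: x ahead of the robot, y to its left, z up, the work surface at z = 0. Lengths are in m, angles in rad, forces in N, time in s.
With the tool pointing down it reaches from about 0.4 to 0.875 m from the base axis. Payload 6.5 kg.
Tool frame: the origin (TCP) lies on the centre line of the jaws, within the pads' length; the fingertips stand 22 mm ahead of it and the grasp point (between the pads) lies 3 mm ahead of it (env.tip_extent is the distance from the TCP to the fingertips, in m); z points along the fingers, y is the line along which they close (so a half turn about z gives the same grasp; the last joint's range is limited). The gripper opens to 88 mm and grips with 3 to 60 N. Pads are 18 mm wide; open, the fingers measure 123 mm over their backs; the gripper's body (75 mm by 187 mm) begins 45 mm behind the grasp point.
Start: joints at [-0.066, 0.536, -0.004, 1.538, 0.003, 1.067, -0.071], TCP at [0.65, 0, 0.261] pointing down, gripper open.
Joint ranges: [-2.7, 2.7], [-0.37, 2.16], [-1.27, 1.26], [0.24, 2.4], [-1.31, 4.45], [0.19, 1.91], [-2.76, 2.76]. Speed limits (rad/s): [2.39, 2.39, 3.14, 3.14, 3.14, 3.14, 3.14].

INTERFACE

Orientations are given as a unit quaternion [w, x, y, z].
In Python, from station import env, imaging, spot_in gives the robot as it stands. The module is installed in compiled form; this text tells all that it offers.
- The arm moves only by the tool play_rows, never from a script. Its argument "deltas" is a list of rows, each a list of 2 entries, a list of its own where there are three numbers: the shift along the tool's x, y, z in mm, then the turn, a rotation vector about the tool's x, y, z in degrees. In form: [[[x, y, z], [wx, wy, wz]], ...]. A call has 1 to 5 rows; each row shifts and turns the commanded pose from where the row before left it, along the tool's axes as they then stand; what a row does not reach is not made up. A row lasts 1/8 s, in which the tool goes at most 62.5 mm and 10.7 degrees, less where a joint would pass 70% of its speed; a pose out of reach is approached as far as the arm can. A call is refused whole if a number of a shift passes 62.5 or a number of a turn 10.7, either way. A call with a gripper value outside its range is refused whole. "jaw" is the opening, from 0 (shut) to 1 (fully open), set as the call begins (left out, the last holds). The fingers move at their own pace and stop on an object; "grip_force" is the grip in N (left out, the last holds). Time passes only in rows, so rows that do not move let the fingers close. It gives the time, the measured TCP pose, the force, the opening and the grip force at its end, in the units of the state.
- env.state(): the state, without advancing time (a new reading comes with each control period).
- imaging.snapshot(name): name is "scene" or "side" or "wrist"; returns (picture, depth): 400x640x3 uint8, red, green, blue; 400x640 float32, m along the optical axis (not along the pixel's ray), 0 where there is no reading.
- imaging.camera_model(name): a dict with "fx", "fy", "cx", "cy" (pixels), "rvec" (rotation vector, rad) and "tvec" (3), from world to camera coordinates, as OpenCV has them. Camera axes: x right, y down, z forward; pixel columns grow to the right and rows downward; lengths in m; the calibration is good to about 2 mm. A picture is of the moment at which its call begins: read the wrist's pose just before it. camera_model takes no time and is no camera call; for the wrist camera it gives the pose at the moment of the call.
- env.sign_off(): hands the job in; it is judged then, once.
Trained networks look in the newest picture that a camera, given by its name, has taken for a name from the list of things; names that differ only in an ending like _2 or _b are one class to them, and where a whole thing is asked for, a point or a joint stands for the part that bears it (a point fixed in the world has none). Each returns a list of dicts, best first, with "score" (0 to 1); they miss things now and then, are a little off and sometimes report something else, mostly with a low value. They report only what shows in the picture. A call takes as long as a camera call. They do not tell look-alikes from the thing itself.
- spot_in(camera, name): "box" ([left, top, right, bottom] in pixels, round what is visible of it).
The state is a dict: "time": time; "joints": joint angles; "qvel": joint speeds; "joint_efforts": joint torques, N m; "position": TCP position; "ee_rot": TCP orientation; "ft_force": force on the tool from outside, world axes, zero at the start; "wrist_torque": the same for the moment, N m; "grip_width": finger opening in m; "finger_force": force on a finger pad.
Only numpy, scipy, OpenCV 4.12 (cv2) and the standard library are available. Lean on these libraries where they do the work, as an engineer would, in place of code of your own. Each camera call takes 0.05 s, during which the arm holds its last target. There are 200 camera calls.

## Working session

There is one attempt and no reset: what is moved stays moved. The work goes in short steps, Python scripts to look and compute and a tool call to move; the robot and the scene stay as the last step left them, time stands still between calls to the robot, and variables do not carry over. Pictures are saved under pics/ and viewed, at most 10 in all, crops included, and the job is handed in when it is done.

Besides the shell and the picture viewer there is one more tool, called after "Request:" as name(argument=value, ...) on one line, values as JSON. play_rows: Moves the arm, as the interface text tells. Its arguments: {"type":"object","properties":{"deltas":{"type":"array"},"jaw":{"type":"number"},"grip_force":{"type":"number"}},"required":["deltas"]}

```bash
mkdir -p pics
cat > h.py <<'E'
import numpy as np, cv2
from station import env, imaging, spot_in
from scipy.spatial.transform import Rotation as R
def snap(c):
    m=imaging.camera_model(c); p,d=imaging.snapshot(c); return p,d,m
def cloud(d,m):
    v,u=np.mgrid[:d.shape[0],:d.shape[1]]
    P=np.stack([(u-m['cx'])/m['fx']*d,(v-m['cy'])/m['fy']*d,d],-1)
    Rm=cv2.Rodrigues(np.array(m['rvec'],float))[0]
    W=(P-np.array(m['tvec']).ravel())@Rm
    W[d<=0]=np.nan
    return W
def save(n,p): cv2.imwrite('pics/'+n,p[...,::-1])
E
python3 - <<'E'
from h import *
for c in ['scene','side']:
    p,d,m=snap(c); save(c+'0.png',p); np.savez(c+'0.npz',p=p,W=cloud(d,m))
    for n in ['nozzle','rack','cradle','cup','cartridge','brush','rail_line']:
        try: print(c,n,[(np.round(r['box']).astype(int).tolist(),round(r['score'],2)) for r in spot_in(c,n)][:4])
        except Exception as e: print(n,e)
    print((-cv2.Rodrigues(np.array(m['rvec']))[0].T@np.array(m['tvec']).ravel()).round(3))
print(env.state())
E
```

```text
scene nozzle [([333, 206, 406, 261], 0.61), ([433, 222, 462, 268], 0.61)]
scene rack [([314, 223, 455, 348], 0.83)]
scene cradle [([256, 125, 304, 168], 0.92)]
scene cup [([314, 217, 456, 346], 0.24)]
scene cartridge [([230, 208, 267, 250], 0.87)]
scene brush [([356, 164, 428, 201], 0.95), ([312, 223, 456, 349], 0.61), ([186, 155, 242, 218], 0.5)]
scene rail_line [([311, 222, 460, 345], 0.67)]
[0.941 0.252 0.812]
side nozzle [([212, 235, 261, 251], 0.83), ([333, 305, 401, 329], 0.67)]
side rack [([256, 216, 330, 358], 0.96)]
side cradle [([343, 159, 401, 203], 0.59), ([302, 202, 326, 271], 0.5)]
side cup [([271, 136, 306, 186], 0.8)]
side cartridge [([260, 174, 285, 210], 0.67)]
side brush [([384, 222, 416, 289], 0.93)]
side rail_line [([255, 215, 336, 354], 0.65), ([343, 160, 396, 203], 0.18)]
[0.459 0.814 0.856]
{'time': 0.8, 'joints': array([-0.06619811,  0.53638201, -0.00441967,  1.53790791,  0.00259454,
        1.06728349, -0.07118986]), 'qvel': array([-0.00023308,  0.00105016, -0.00013649, -0.00055811,  0.00025021,
       -0.00049068, -0.00263187]), 'joint_efforts': array([ 3.71403903e-04, -5.70835984e+01,  9.90526155e-01, -2.51900893e+01,
       -5.62013173e-02,  1.09214024e-02,  4.87384273e-05]), 'position': array([6.49994343e-01, 1.33385376e-05, 2.60724275e-01]), 'ee_rot': array([1.34557287e-05, 7.07085898e-01, 7.07127663e-01, 4.84032407e-06]), 'ft_force': array([-0.10441752,  0.38125411,  0.21820975]), 'wrist_torque': array([ 0.03816885, -0.01925092, -0.00227448]), 'finger_force': 0.0, 'grip_width': 0.08831618734839221}
```

View pics/scene0.png

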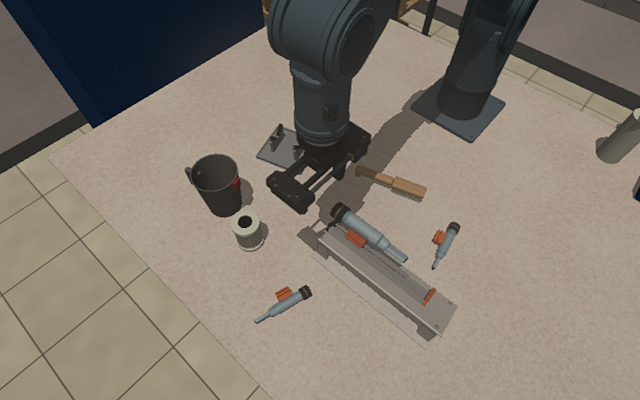

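View pics/side0.png

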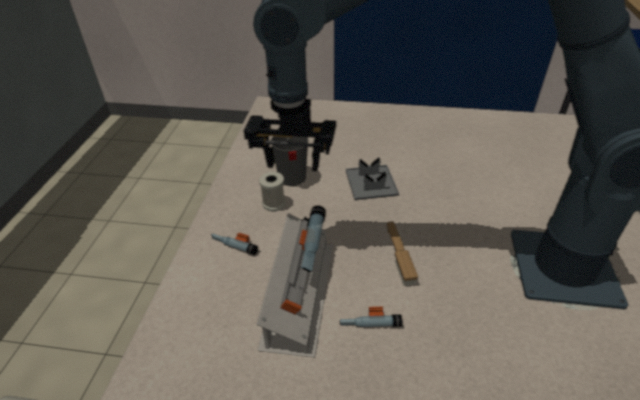

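The scene view shows the large nozzle on the rail, with its collar at (342,212), tip at (405,258) and the orange stop at (430,296). The cradle is partly hidden at (280,148). The side view shows the stop at (292,302), the collar at (318,212) and the cradle at (372,180). The two small nozzles lie loose on the bench.

Run:
```python
from h import *
S=np.load('scene0.npz'); D=np.load('side0.npz')
def at(Z,u,v): return np.nanmedian(Z['W'][v-1:v+2,u-1:u+2].reshape(-1,3),0).round(3)
for n,u,v in [('collar',342,212),('tube',365,228),('tip',400,256),('stop',430,296),('board br',450,303),('board bl',432,332),('board tl',306,243),('shoe',355,239)]: print('scene',n,at(S,u,v))
for n,u,v in [('collar',318,212),('tube',313,235),('tip',304,268),('stop',292,303),('board',275,290),('cradle',372,190),('cr',372,163),('cr2',372,176),('cup',290,170),('cart',272,190)]: print('side',n,at(D,u,v))
for n,Z in (('s',S),('d',D)):
    W=Z['W'];p=Z['p'].astype(int)
    ok=(W[...,0]>.3)&(W[...,0]<1)&(W[...,1]>-.4)&(W[...,1]<.6)
    og=ok&(p[...,0]>p[...,1]*1.8)&(p[...,0]>100)
    k,lab,st,c=cv2.connectedComponentsWithStats(og.astype(np.uint8))
    for i in range(1,k):
        if st[i,4]>12: q=W[lab==i]; print(n,st[i],np.nanmedian(q,0).round(3),np.nanmin(q,0).round(3),np.nanmax(q,0).round(3))
```

```text
scene collar [0.601 0.023 0.131]
scene tube [0.598 0.083 0.129]
scene tip [0.598 0.173 0.123]
scene stop [0.62  0.264 0.104]
scene board br [0.581 0.304 0.052]
scene board bl [0.66  0.307 0.064]
scene board tl [ 0.662 -0.03   0.001]
scene shoe [0.616 0.076 0.096]
side collar [0.59  0.025 0.132]
side tube [0.591 0.097 0.128]
side tip [0.596 0.185 0.116]
side stop [0.608 0.261 0.096]
side board [0.651 0.23  0.09 ]
side cradle [ 0.473 -0.225  0.005]
side cr [ 0.48  -0.302  0.046]
side cr2 [ 0.477 -0.293  0.006]
side cup [ 0.708 -0.217  0.063]
side cart [ 0.735 -0.11   0.074]
s [233 177   6   7  18] [ 0.7   -0.207  0.134] [ 0.691 -0.212  0.132] [ 0.707 -0.201  0.137]
s [345 229  20  18 143] [0.614 0.074 0.098] [0.609 0.053 0.092] [0.626 0.095 0.106]
s [434 231   6   9  18] [0.443 0.196 0.023] [0.432 0.193 0.016] [0.457 0.199 0.025]
s [438 232   7  11  34] [0.439 0.207 0.019] [0.427 0.2   0.017] [0.454 0.212 0.028]
s [276 287  15  14  99] [0.791 0.024 0.02 ] [0.776 0.011 0.015] [0.807 0.035 0.029]
d [300 231   6  13  47] [0.619 0.075 0.096] [0.615 0.053 0.092] [0.623 0.093 0.099]
d [237 234  10   7  42] [0.789 0.022 0.02 ] [0.777 0.011 0.016] [0.801 0.031 0.028]
d [285 300  15   8  36] [0.607 0.263 0.096] [0.594 0.259 0.088] [0.621 0.267 0.105]
d [370 308  13   7  69] [0.438 0.203 0.02 ] [0.425 0.192 0.015] [0.452 0.21  0.03 ]
```

Run:
```python
from h import *
from scipy.optimize import least_squares
S=np.load('scene0.npz'); D=np.load('side0.npz')
for n,Z in (('s',S),('d',D),):
    W=Z['W'].reshape(-1,3); p=Z['p'].reshape(-1,3).astype(int)
    k=(abs(W[:,0]-.597)<.035)&(W[:,1]>.04)&(W[:,1]<.115)&(W[:,2]>.105)&(W[:,2]<.14)&(p[:,0]<p[:,1]*1.1)
    Q=W[k]
    def f(a):
        d=np.array([a[0],1,a[1]]);d/=np.linalg.norm(d)
        return np.linalg.norm(np.cross(Q-[a[2],.075,a[3]],d),axis=1)-.016
    r=least_squares(f,[0,0,.59,.113],loss='soft_l1',f_scale=.002); print(n,len(Q),r.x.round(4),abs(r.fun).mean().round(4))
    k=(abs(W[:,0]-.48)<.09)&(abs(W[:,1]+.28)<.1)&(W[:,2]>.03)&(W[:,2]<.075)
    Q=W[k]; print('cradle hi',len(Q)); print(Q[::max(1,len(Q)//25)].round(3).tolist())
    k=(abs(W[:,0]-.48)<.09)&(abs(W[:,1]+.28)<.1)&(W[:,2]>.004)&(W[:,2]<.02)
    Q=W[k]
    if len(Q)>20: b=cv2.minAreaRect((Q[:,:2]*1000).astype(np.float32)); print('plate',len(Q),b)
p,d,m=snap('wrist'); save('w0.png',p)
```

```text
s 522 [-0.0103 -0.0035  0.5934  0.1134] 0.0009
cradle hi 207
[[0.465, -0.308, 0.068], [0.466, -0.303, 0.063], [0.47, -0.308, 0.055], [0.468, -0.302, 0.054], [0.458, -0.306, 0.04], [0.478, -0.305, 0.048], [0.479, -0.3, 0.049], [0.476, -0.3, 0.042], [0.47, -0.302, 0.032], [0.502, -0.3, 0.051], [0.515, -0.292, 0.064], [0.483, -0.297, 0.034], [0.496, -0.295, 0.042], [0.503, -0.292, 0.046], [0.503, -0.292, 0.041], [0.504, -0.292, 0.038], [0.52, -0.294, 0.042], [0.519, -0.288, 0.042], [0.495, -0.226, 0.065], [0.497, -0.224, 0.064], [0.498, -0.223, 0.062], [0.498, -0.227, 0.054], [0.499, -0.227, 0.052], [0.5, -0.225, 0.05], [0.499, -0.219, 0.049], [0.499, -0.224, 0.037]]
plate 1056 ((507.0824279785156, -292.79205322265625), (207.73580932617188, 152.93409729003906), 61.829559326171875)
d 314 [-0.0116 -0.0054  0.594   0.1127] 0.0008
cradle hi 352
[[0.467, -0.309, 0.064], [0.46, -0.307, 0.059], [0.515, -0.295, 0.056], [0.512, -0.29, 0.056], [0.524, -0.297, 0.046], [0.474, -0.302, 0.047], [0.497, -0.294, 0.047], [0.514, -0.291, 0.044], [0.474, -0.3, 0.041], [0.497, -0.295, 0.039], [0.52, -0.291, 0.036], [0.479, -0.3, 0.033], [0.49, -0.296, 0.031], [0.496, -0.224, 0.064], [0.457, -0.241, 0.051], [0.456, -0.237, 0.05], [0.484, -0.225, 0.053], [0.495, -0.222, 0.051], [0.445, -0.236, 0.045], [0.461, -0.23, 0.044], [0.486, -0.222, 0.044], [0.447, -0.237, 0.036], [0.472, -0.226, 0.04], [0.497, -0.22, 0.038], [0.458, -0.23, 0.034], [0.471, -0.222, 0.035]]
plate 982 ((476.7827453613281, -277.05908203125), (172.61370849609375, 191.30941772460938), 1.0014311075210571)
```

View pics/w0.png

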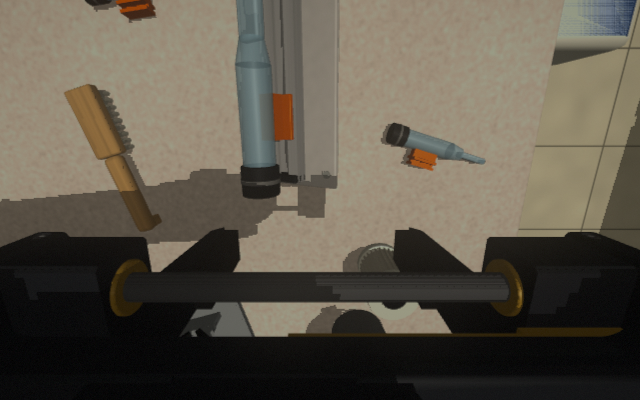

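The wrist view shows the collar at (262,180) and the shoe at (283,117), and the path to the nozzle is clear. I'll move to a tilted pregrasp.

Request:
play_rows(deltas=[[[37.5,-51.5,34],[0,0,0]],[[37.5,-51.5,34],[0,0,0]],[[0,0,0],[-10,0,0]],[[0,0,0],[-10,0,0]],[[0,0,0],[-10,0,-0.6]]], jaw=1)

```text
time: 1.48
position: [0.5613, 0.0541, 0.2011]
ee_rot: [0.159, 0.694, 0.689, 0.135]
ft_force: [1.1, -1.0, 0.7]
grip_width: 0.0882
finger_force: 0.0
```

```bash
cat >> h.py <<'E'
def info():
    s=env.state(); q=np.array(s['ee_rot']); r=R.from_quat(q[[1,2,3,0]])
    return s,np.array(s['position']),r
def cyl(W,p,lo,hi,c0):
    from scipy.optimize import least_squares
    W=W.reshape(-1,3);p=p.reshape(-1,3).astype(int)
    k=(np.linalg.norm((W-c0)[:,[0,2]],axis=1)<.03)&(W[:,1]>lo)&(W[:,1]<hi)&(p[:,0]<p[:,1]*1.1)&(W[:,2]>c0[2]-.005)
    Q=W[k]
    def f(a):
        d=np.array([a[0],1,a[1]]);d/=np.linalg.norm(d)
        return np.linalg.norm(np.cross(Q-[a[2],c0[1],a[3]],d),axis=1)-.016
    r=least_squares(f,[0,0,c0[0],c0[2]],loss='soft_l1',f_scale=.002); return len(Q),r.x.round(4),abs(r.fun).mean().round(4)
E
python3 - <<'E'
from h import *
p,d,m=snap('wrist'); save('w1.png',p); W=cloud(d,m)
np.savez('w1.npz',p=p,W=W)
s,P,r=info(); print(s['time'],P.round(4)); print(r.as_matrix().round(3)); print(s['joints'].round(2))
print(cyl(W,p,.04,.115,np.array([.5937,.075,.113])))
og=(p[...,0]>p[...,1]*1.8)&(p[...,0]>100)
k,lab,st,c=cv2.connectedComponentsWithStats(og.astype(np.uint8))
for i in range(1,k):
    if st[i,4]>40: q=W[lab==i]; print(st[i],np.nanmedian(q,0).round(3),np.nanmin(q,0).round(3),np.nanmax(q,0).round(3))
E
```

```text
1.525 [0.5614 0.0528 0.2008]
[[ 0.017  0.913  0.408]
 [ 0.999 -0.    -0.04 ]
 [-0.036  0.408 -0.912]]
[-0.25  0.32  0.    2.14  0.47  0.31 -0.68]
(3912, array([-0.0113,  0.0019,  0.5947,  0.1125]), np.float64(0.0004))
[ 39   0  54   8 398] [0.442 0.201 0.025] [0.427 0.197 0.008] [0.457 0.21  0.028]
[ 46  11  52  11 499] [0.443 0.194 0.022] [0.428 0.189 0.003] [0.458 0.202 0.026]
[330 151   5  48 236] [0.623 0.074 0.098] [0.621 0.051 0.095] [0.626 0.094 0.1  ]
[402 181  21  18 222] [0.79  0.021 0.019] [0.773 0.008 0.016] [0.809 0.034 0.027]
```

View pics/w1.png

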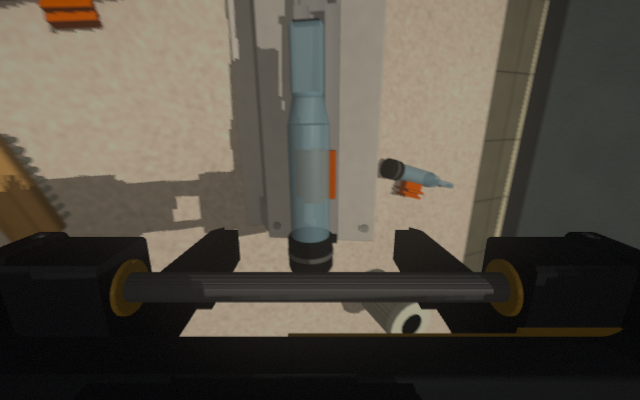

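The wrist view shows the tube centred between the fingers, with the axis at column 310 and the shoe edge at (332,175). The tilt fell slightly short, so I'll work out the correction.

```bash
cat >> h.py <<'E'
def Rt(tilt,yaw):  # tool rot: down w/ x=+y world; tilt about tube axis, yaw about world z (deg)
    B=R.from_matrix(np.array([[0,1,0],[1,0,0],[0,0,-1.]]).T)
    return R.from_euler('z',yaw,degrees=True)*B*R.from_euler('x',-tilt,degrees=True)
def go(Gp,Rg,back=0.003):
    """delta in tool frame (mm) and rotvec (deg) from present to grasp point Gp minus back along tool z"""
    s,P,r=info(); T=np.array(Gp)-Rg.as_matrix()[:,2]*back
    print('t',s['time'],'P',P.round(4),'shift',(r.inv().apply(T-P)*1000).round(1),'turn',np.degrees((r.inv()*Rg).as_rotvec()).round(2),'F',s['ft_force'].round(1),'w',round(s['grip_width'],4),'J',s['joints'].round(2))
E
python3 -c "
from h import *
go([.5942,.074,.1130],Rt(30,.65),.045)"
```

```text
t 1.525 P [0.5614 0.0528 0.2008] shift [ 22.9 -10.5  47.9] turn [-5.91  2.57 -0.48] F [-1.8 -0.3 -1.1] w 0.0883 J [-0.25  0.32  0.    2.14  0.47  0.31 -0.68]
```

Request:
play_rows(deltas=[[[8,-4,16],[-2,0.8,0]],[[8,-4,16],[-2,0.8,-0.2]],[[7,-3,16],[-2,0.8,-0.2]],[[0,0,0],[0,0,0]],[[0,0,0],[0,0,0]]])

```text
time: 2.15
position: [0.571, 0.0637, 0.1669]
ee_rot: [0.179, 0.687, 0.685, 0.162]
ft_force: [-0.8, -0.5, -0.1]
grip_width: 0.0883
finger_force: 0.0
```

```bash
python3 -c "
from h import *
go([.5942,.074,.1130],Rt(30,.65),.003)"
```

```text
t 2.15 P [0.571  0.0637 0.1669] shift [11.6 -4.8 55.3] turn [-2.08  1.68 -0.32] F [-0.8 -0.5 -0.1] w 0.0883 J [-0.21  0.39 -0.07  2.18  1.07  0.2  -1.28]
```

```bash
python3 -c "
from h import *
go([.5942,.074,.1130],Rt(23,.65),.030)"
```

```text
t 2.15 P [0.571  0.0637 0.1669] shift [10.8 -2.1 28.4] turn [ 4.92  1.66 -0.42] F [-0.8 -0.5 -0.1] w 0.0883 J [-0.21  0.39 -0.07  2.18  1.07  0.2  -1.28]
```

Request:
play_rows(deltas=[[[4,-1,10],[1.7,0.6,-0.1]],[[4,-1,10],[1.6,0.6,-0.2]],[[3,0,8],[1.6,0.5,-0.1]],[[0,0,0],[0,0,0]],[[0,0,0],[0,0,0]]])

```text
time: 2.78
position: [0.5812, 0.0745, 0.1407]
ee_rot: [0.14, 0.689, 0.697, 0.142]
ft_force: [-0.6, 0.2, 0.4]
grip_width: 0.088
finger_force: 0.0
```

```bash
python3 -c "
from h import *
go([.5942,.074,.1130],Rt(23,.65),.003)"
```

```text
t 2.775 P [0.5812 0.0745 0.1407] shift [-0.6  1.1 27.6] turn [ 0.06 -0.05  0.03] F [-0.6  0.2  0.4] w 0.088 J [-0.04  0.48 -0.26  2.1   0.87  0.27 -1.05]
```

Request:
play_rows(deltas=[[[-0.3,0.6,10],[0,0,0]],[[-0.3,0.5,10],[0,0,0]],[[0,0,7.5],[0,0,0]],[[0,0,0],[0,0,0]],[[0,0,0],[0,0,0]]])

```text
time: 3.4
position: [0.5929, 0.0743, 0.1154]
ee_rot: [0.14, 0.688, 0.697, 0.142]
ft_force: [-0.4, 0.9, -0.9]
grip_width: 0.088
finger_force: 0.0
```

```bash
python3 -c "
from h import *
go([.5942,.074,.1130],Rt(23,.65),.003)"
```

```text
t 3.4 P [0.5929 0.0743 0.1154] shift [-0.4  0.3 -0.3] turn [ 0.02 -0.08  0.06] F [-0.4  0.9 -0.9] w 0.088 J [-0.08  0.54 -0.2   2.08  0.96  0.23 -1.13]
```

Request:
play_rows(deltas=[[[0,0,0],[0,0,0]],[[0,0,0],[0,0,0]],[[0,0,0],[0,0,0]],[[0,0,0],[0,0,0]],[[0,0,0],[0,0,0]]], jaw=0.3, grip_force=25)

```text
time: 4.03
position: [0.5929, 0.0742, 0.1155]
ee_rot: [0.14, 0.689, 0.697, 0.142]
ft_force: [0.9, 0.0, -1.0]
grip_width: 0.0402
finger_force: 0.0
```

Request:
play_rows(deltas=[[[0,0,0],[0,0,0]],[[0,0,0],[0,0,0]],[[0,0,0],[0,0,0]]], jaw=0)

```text
time: 4.4
position: [0.5929, 0.0743, 0.1155]
ee_rot: [0.14, 0.689, 0.697, 0.142]
ft_force: [-0.6, 0.2, -0.2]
grip_width: 0.031
finger_force: 24.9
```

Request:
play_rows(deltas=[[[4,0,0],[0,0,0]],[[8,0,0],[0,0,0]],[[8,0,0],[0,0,0]],[[8,0,0],[0,0,0]],[[6,0,0],[0,0,0]]])

```text
time: 5.03
position: [0.5925, 0.1093, 0.1155]
ee_rot: [0.14, 0.688, 0.697, 0.143]
ft_force: [0.4, -0.7, -0.4]
grip_width: 0.0308
finger_force: 24.9
```

Request:
play_rows(deltas=[[[10,0,0],[0,0,0]],[[10,0,0],[0,0,0]],[[10,0,0],[0,0,0]],[[10,0,0],[0,0,0]],[[10,0,0],[0,0,0]]])

```text
time: 5.65
position: [0.5919, 0.159, 0.1155]
ee_rot: [0.14, 0.689, 0.697, 0.142]
ft_force: [1.1, 0.3, -1.1]
grip_width: 0.0312
finger_force: 24.9
```

```bash
python3 -c "
from h import *
go([.5942-.0113*(.225-.074),.225,.1130],Rt(23,.65),.003)
p,d,m=snap('side');W=cloud(d,m)
og=(p[...,0]>p[...,1]*1.8)&(p[...,0]>100)
k,lab,st,c=cv2.connectedComponentsWithStats(og.astype(np.uint8))
for i in range(1,k):
    if st[i,4]>12: q=W[lab==i]; print(st[i],np.nanmedian(q,0).round(3),np.nanmin(q,0).round(3),np.nanmax(q,0).round(3))
"
```

```text
t 5.65 P [0.5919 0.159  0.1155] shift [66.   0.3 -0. ] turn [ 0.03 -0.08  0.05] F [ 1.1  0.3 -1.1] w 0.0312 J [-0.27  0.56 -0.18  2.04  0.96  0.3  -1.28]
[237 234  10   7  45] [0.789 0.023 0.02 ] [0.776 0.013 0.015] [0.801 0.031 0.029]
[285 300  13   7  34] [0.609 0.263 0.097] [0.597 0.258 0.09 ] [0.621 0.266 0.105]
[370 307  13   8  90] [0.439 0.203 0.02 ] [0.425 0.192 0.016] [0.452 0.211 0.032]
```

```bash
python3 -c "
from h import *
p,d,m=snap('wrist');save('w2.png',p)
p,d,m=snap('scene');save('s2.png',p)
a=cv2.imread('pics/w2.png');b=cv2.imread('pics/s2.png');cv2.imwrite('pics/c2.png',np.vstack([a[:300,100:500],b[150:400,250:550][:, :].copy() if 0 else cv2.resize(b[150:380,260:520],(400,300))]))
"
```

```text
(no output)
```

View pics/c2.png

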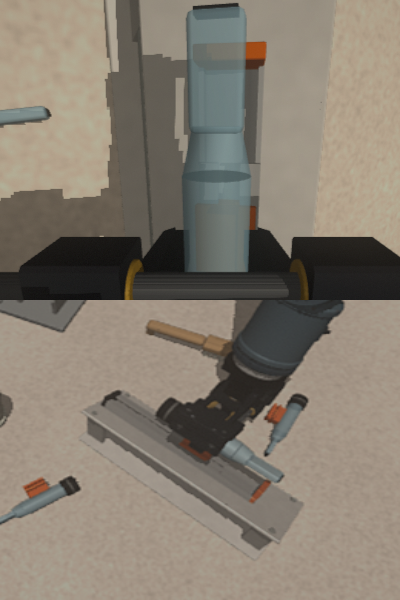

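The nozzle is moving with the gripper. In the wrist view the tip is at (315,10), the stop at (360,52) and the shoe front at (353,210). Next I'll measure the gap between shoe and stop.

```bash
python3 -c "
from h import *
p,d,m=snap('wrist');W=cloud(d,m)
og=(p[...,0]>p[...,1]*1.8)&(p[...,0]>100)
k,lab,st,c=cv2.connectedComponentsWithStats(og.astype(np.uint8))
for i in range(1,k):
    if st[i,4]>25: q=W[lab==i]; print(st[i],np.nanmedian(q,0).round(4),np.nanmin(q,0).round(4),np.nanmax(q,0).round(4))
"
```

```text
[346  38  20  18 339] [0.6176 0.2616 0.1019] [0.6132 0.2576 0.0983] [0.6223 0.2657 0.1053]
[   0  142   40   42 1241] [0.4493 0.203  0.0185] [0.439  0.1923 0.0142] [0.4577 0.2143 0.0278]
```

Request:
play_rows(deltas=[[[10,0,0],[0,0,0]],[[10,0,0],[0,0,0]],[[10,0,0],[0,0,0]],[[10,0,0],[0,0,0]],[[5,0,0],[0,0,0]]])

```text
time: 6.48
position: [0.5912, 0.2045, 0.1156]
ee_rot: [0.14, 0.688, 0.698, 0.143]
ft_force: [-0.1, -0.1, 0.0]
grip_width: 0.031
finger_force: 24.9
```

Request:
play_rows(deltas=[[[6,0,0],[0,0,0]],[[6,0,0],[0,0,0]],[[5,0,0],[0,0,0]],[[4,0,0],[0,0,0]],[[3,0,0],[0,0,0]]])

```text
time: 7.1
position: [0.5909, 0.2274, 0.1156]
ee_rot: [0.14, 0.689, 0.697, 0.142]
ft_force: [0.3, -0.8, -1.3]
grip_width: 0.0312
finger_force: 24.9
```

Request:
play_rows(deltas=[[[1.5,0,0],[0,0,0]],[[1.5,0,0],[0,0,0]],[[1,0,0],[0,0,0]]])

```text
time: 7.48
position: [0.5908, 0.2312, 0.1155]
ee_rot: [0.14, 0.689, 0.697, 0.142]
ft_force: [-0.7, -0.3, -0.9]
grip_width: 0.0309
finger_force: 24.9
```

Request:
play_rows(deltas=[[[1,0,0],[0,0,0]],[[1,0,0],[0,0,0]]])

```text
time: 7.72
position: [0.5909, 0.2333, 0.1156]
ee_rot: [0.14, 0.689, 0.697, 0.142]
ft_force: [-0.8, -0.2, -1.4]
grip_width: 0.0309
finger_force: 24.9
```

Request:
play_rows(deltas=[[[1,0,0],[0,0,0]],[[0.5,0,0],[0,0,0]]])

```text
time: 7.98
position: [0.5909, 0.2348, 0.1156]
ee_rot: [0.14, 0.688, 0.697, 0.142]
ft_force: [-1.0, -0.2, -1.1]
grip_width: 0.0307
finger_force: 24.9
```

Request:
play_rows(deltas=[[[0.7,0,0],[0,0,0]],[[0.7,0,0],[0,0,0]]])

```text
time: 8.22
position: [0.5909, 0.2361, 0.1156]
ee_rot: [0.14, 0.689, 0.697, 0.142]
ft_force: [-0.3, -0.3, -1.4]
grip_width: 0.0308
finger_force: 24.9
```

Request:
play_rows(deltas=[[[0.7,0,0],[0,0,0]],[[0.7,0,0],[0,0,0]]])

```text
time: 8.48
position: [0.5909, 0.2374, 0.1156]
ee_rot: [0.14, 0.689, 0.697, 0.142]
ft_force: [0.2, -1.3, -0.5]
grip_width: 0.0308
finger_force: 24.9
```

Request:
play_rows(deltas=[[[0.6,0,0],[0,0,0]],[[0.6,0,0],[0,0,0]]])

```text
time: 8.72
position: [0.5909, 0.2378, 0.1155]
ee_rot: [0.14, 0.689, 0.697, 0.142]
ft_force: [-0.5, -3.1, -0.3]
grip_width: 0.0302
finger_force: 24.9
```

Request:
play_rows(deltas=[[[0.6,0,0],[0,0,0]],[[0,0,0],[0,0,0]]])

```text
time: 8.98
position: [0.5909, 0.238, 0.1154]
ee_rot: [0.141, 0.689, 0.697, 0.141]
ft_force: [0.2, -4.6, -0.6]
grip_width: 0.0309
finger_force: 24.8
```

```bash
python3 -c "
from h import *
p,d,m=snap('wrist');W=cloud(d,m);save('w3.png',p)
s,P,r=info();print(P,s['ft_force'].round(2))
cv2.imwrite('pics/c3.png',cv2.resize(cv2.imread('pics/w3.png')[100:270,240:440],None,fx=3,fy=3))
"
```

```text
[0.59088371 0.23797758 0.11543828] [-2.09 -4.6  -0.19]
```

View pics/c3.png

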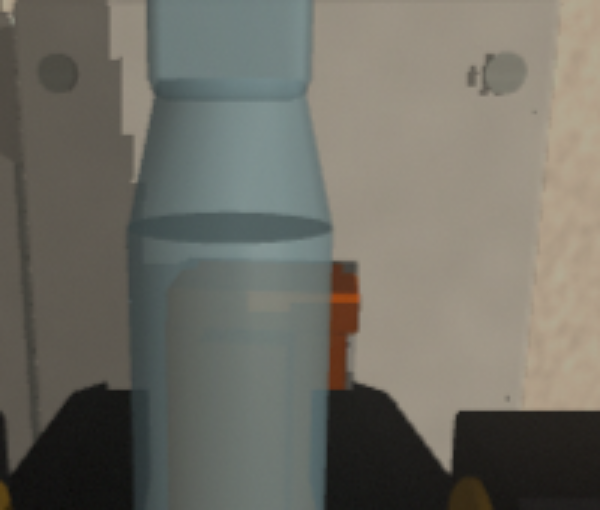

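The shoe has met the stop, with a 4.6 N reaction and the motion stalled. I'll ease back 1 mm and lift square to the board.

Request:
play_rows(deltas=[[[-1,0,0],[0,0,0]],[[-0.8,0,0],[0,0,0]],[[0,-0.2,-2],[0,0,0]],[[0,-0.2,-2],[0,0,0]]])

```text
time: 9.52
position: [0.5888, 0.2379, 0.1193]
ee_rot: [0.14, 0.688, 0.697, 0.143]
ft_force: [0.4, -1.3, -1.0]
grip_width: 0.0304
finger_force: 25.0
```

Request:
play_rows(deltas=[[[0,-0.4,-3],[0,0,0]],[[0,-0.4,-3],[0,0,0]]])

```text
time: 9.78
position: [0.5857, 0.2379, 0.1247]
ee_rot: [0.14, 0.688, 0.697, 0.143]
ft_force: [0.3, -1.0, -1.6]
grip_width: 0.0308
finger_force: 24.9
```

Request:
play_rows(deltas=[[[0,-0.6,-5],[0,0,0]],[[0,-1,-8],[0,0,0]],[[0,-1.2,-10],[0,0,0]],[[0,-1.8,-15],[0,0,0]],[[0,-2.4,-20],[0,0,0]]])

```text
time: 10.4
position: [0.5561, 0.2373, 0.176]
ee_rot: [0.14, 0.688, 0.697, 0.142]
ft_force: [-0.0, 0.2, -2.0]
grip_width: 0.0307
finger_force: 24.9
```

```bash
python3 -c "
from h import *
s,P,r=info()
R0=Rt(30,.65)
# seat pose guess: cradle yaw 15.5 -> tool
for n,G in (('high',[.487,-.265,.22]),):
  go(G,Rt(-7,15.5),.003)
  go(G,Rt(0,15.5),.003)
import cv2
"
```

```text
t 10.4 P [0.5561 0.2373 0.176 ] shift [-501.2  -50.7  -73.2] turn [ 29.87   2.02 -14.78] F [-0.   0.2 -2. ] w 0.0307 J [-0.35  0.46 -0.3   2.01  0.82  0.48 -1.28]
t 10.4 P [0.5561 0.2373 0.176 ] shift [-501.3  -51.   -73.4] turn [ 22.91   2.9  -14.56] F [-0.   0.2 -2. ] w 0.0307 J [-0.35  0.46 -0.3   2.01  0.82  0.48 -1.28]
```

Request:
play_rows(deltas=[[[0,-5,-20],[6,0,0]],[[-10,-5,-20],[6,0,0]],[[-20,0,-20],[6,0,0]],[[-30,0,-10],[6,0,0]],[[-30,0,0],[6,0,0]]])

```text
time: 11.02
position: [0.5304, 0.1465, 0.241]
ee_rot: [-0.044, 0.701, 0.711, -0.042]
ft_force: [0.4, -0.8, -2.3]
grip_width: 0.0308
finger_force: 24.9
```

Request:
play_rows(deltas=[[[-35,0,0],[0,0,-3]],[[-35,0,0],[0,0,-3]],[[-35,0,0],[0,0,-3]],[[-35,0,0],[0,0,-3]],[[-35,0,0],[0,0,-3]]])

```text
time: 11.65
position: [0.5504, -0.0274, 0.2373]
ee_rot: [-0.048, 0.602, 0.797, -0.036]
ft_force: [1.3, -0.4, -1.0]
grip_width: 0.0312
finger_force: 24.9
```

```bash
python3 -c "
from h import *
go([.487,-.265,.20],Rt(-7,15.5),.003)
"
```

```text
t 11.65 P [ 0.5504 -0.0274  0.2373] shift [-212.4 -121.2   41.8] turn [ 0.35 -1.81  0.49] F [ 1.3 -0.4 -1. ] w 0.0312 J [ 0.39  0.52 -0.57  1.71  0.29  1.12 -0.  ]
```

Run:
```python
from h import *
for c in ('scene','side','wrist','scene0','side0'):
    if c[-1]=='0': Z=np.load(c+'.npz'); p,W=Z['p'],Z['W']
    else:
        p,d,m=snap(c); W=cloud(d,m); np.savez(c+'4.npz',p=p,W=W); save(c+'4.png',p)
    pi=p.astype(int)
    k=(abs(W[...,0]-.487)<.12)&(abs(W[...,1]+.265)<.12)&(W[...,2]>.003)&(W[...,2]<.07)&(pi[...,0]-pi[...,2]<12)
    n,lab,st,_=cv2.connectedComponentsWithStats(k.astype(np.uint8))
    if n<2: print(c,'none'); continue
    i=1+st[1:,4].argmax(); Q=W[lab==i]
    print(c,len(Q),st[i],cv2.minAreaRect((Q[:,:2]*1000).astype(np.float32)))
    H=Q[Q[:,2]>.028]
    if len(H)<30: continue
    a=np.radians(15.5); ey=np.array([-np.sin(a),np.cos(a)]); ex=np.array([np.cos(a),np.sin(a)])
    L=H[:,:2]-[.487,-.265]; ly=L@ey; lx=L@ex
    for s in (-1,1):
        g=np.sign(ly)==s
        if g.sum()>10:
            f=np.polyfit(lx[g],ly[g],1); print('  upr',s,g.sum(),'slope deg',np.degrees(f[0]).round(1),'ly',np.percentile(ly[g],[3,50,97]).round(4),'lx',np.percentile(lx[g],[1,50,99]).round(4))
            t=g&(H[:,2]>.05); print('   top lx',np.sort(lx[t])[::max(1,t.sum()//12)].round(3))
```

```text
scene 1576 [ 256  124   53   50 1576] ((481.0845031738281, -265.1536560058594), (130.35476684570312, 139.4267578125), 17.469867706298828)
  upr -1 148 slope deg 0.6 ly [-0.0377 -0.0311 -0.029 ] lx [-0.0384 -0.0079  0.0252]
   top lx [-0.034 -0.032 -0.031 -0.029 -0.026 -0.023 -0.022  0.005  0.012  0.018
  0.02   0.022  0.024  0.025]
  upr 1 137 slope deg 0.4 ly [0.0339 0.0406 0.0425] lx [-0.0399 -0.0112  0.0239]
   top lx [-0.035 -0.034 -0.032 -0.029 -0.027 -0.025 -0.021  0.004  0.01   0.015
  0.018  0.021  0.022  0.023]
side 1414 [ 348  158   51   42 1414] ((478.86773681640625, -264.28973388671875), (130.01779174804688, 145.9138641357422), 16.655710220336914)
  upr -1 152 slope deg 1.1 ly [-0.037  -0.0319 -0.0282] lx [-0.0374 -0.0079  0.0232]
   top lx [-0.037 -0.036 -0.034 -0.032 -0.028 -0.026 -0.019  0.014  0.017  0.017
  0.02   0.023]
  upr 1 191 slope deg 0.4 ly [0.0321 0.04   0.0436] lx [-0.0405 -0.0081  0.0232]
   top lx [-0.04  -0.037 -0.034 -0.032 -0.028 -0.025 -0.022  0.009  0.014  0.016
  0.019  0.022]
wrist 664 [257 302  30  31 664] ((515.5676879882812, -256.79071044921875
[... 404 characters left out ...]
 1 69 slope deg -3.0 ly [0.0341 0.0411 0.0426] lx [-0.0103  0.0181  0.0248]
   top lx [0.006 0.011 0.013 0.015 0.018 0.02  0.02  0.021 0.021 0.022 0.023 0.023
 0.024 0.026]
side0 1414 [ 346  158   53   42 1414] ((478.6353759765625, -264.27288818359375), (130.24984741210938, 144.41455078125), 16.402353286743164)
  upr -1 152 slope deg 2.2 ly [-0.0369 -0.0317 -0.027 ] lx [-0.0385 -0.0083  0.0236]
   top lx [-0.037 -0.034 -0.033 -0.03  -0.028 -0.022 -0.016  0.011  0.014  0.017
  0.019  0.02   0.023]
  upr 1 193 slope deg 1.0 ly [0.0321 0.0399 0.0431] lx [-0.0407 -0.0084  0.0236]
   top lx [-0.041 -0.037 -0.035 -0.032 -0.029 -0.027 -0.024 -0.021  0.009  0.013
  0.016  0.017  0.02   0.022  0.025]
```

View pics/side4.png

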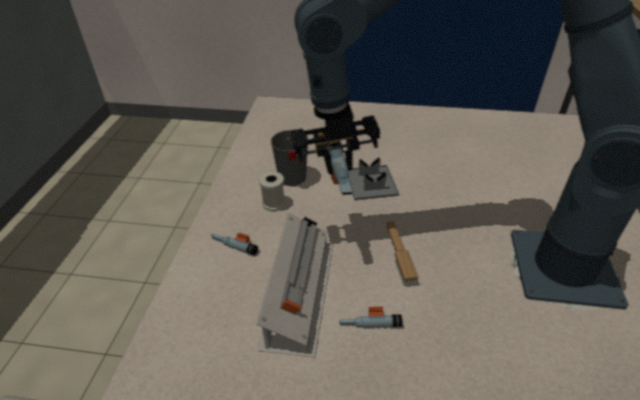

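The cradle is clear and consistent between cameras: centre (0.480, -0.265), yaw about 16.5°. The side view has it at (373,180), with the nozzle held level next to it at (340,165).

```bash
python3 -c "
from h import *
go([.480,-.265,.20],Rt(-7,16.5),.003)
"
```

```text
t 11.8 P [ 0.5505 -0.0286  0.2368] shift [-210.1 -126.4   42.3] turn [ 0.33 -1.92 -0.85] F [-0.5  0.2 -1.1] w 0.0307 J [ 0.39  0.53 -0.57  1.71  0.29  1.12 -0.01]
```

Request:
play_rows(deltas=[[[-42,-25,8],[0,-0.4,-0.2]],[[-42,-25,8],[0,-0.4,-0.2]],[[-42,-25,8],[0,-0.4,-0.2]],[[-42,-25,8],[0,-0.4,-0.2]],[[-42,-25,8],[0,-0.4,0]]])

```text
time: 12.42
position: [0.4849, -0.2633, 0.2078]
ee_rot: [-0.034, 0.595, 0.801, -0.047]
ft_force: [0.9, -0.4, -0.3]
grip_width: 0.0308
finger_force: 24.9
```

Run:
```python
from h import *
go([.480,-.265,.120],Rt(-7,16.5),.003)
```

```text
t 12.425 P [ 0.4849 -0.2633  0.2078] shift [-0.1  5.  84.8] turn [0.39 0.08 0.26] F [ 0.9 -0.4 -0.3] w 0.0308 J [ 0.74  0.53 -0.49  1.76  0.36  1.03  0.39]
```

Request:
play_rows(deltas=[[[0,1,17],[0.2,0,0.1]],[[0,1,17],[0.2,0,0.1]],[[0,1,17],[0,0,0]],[[0,1,17],[0,0,0]],[[0,1,17],[0,0,0]]])

```text
time: 13.05
position: [0.4798, -0.2646, 0.1209]
ee_rot: [-0.037, 0.597, 0.8, -0.05]
ft_force: [0.8, -0.7, -0.8]
grip_width: 0.0308
finger_force: 24.9
```

Run:
```python
from h import *
go([.480,-.265,.060],Rt(-7,16.5),.003)
for c in ('side','scene'):
    p,d,m=snap(c); save(c+'5.png',p); W=cloud(d,m); pi=p.astype(int)
    a=np.radians(16.5); L=(W[...,:2]-[.480,-.265])
    lx=L@[np.cos(a),np.sin(a)]; ly=L@[-np.sin(a),np.cos(a)]
    k=(abs(lx)<.035)&(W[...,2]>.075)&(W[...,2]<.145)&(ly>.03)&(ly<.12)
    for lo in (.02,.03,.04,.05,.075,.09,.1): 
        g=k&(ly>lo)&(ly<lo+.012); 
        if g.sum()>3: print(c,lo,g.sum(),'lx',np.median(lx[g]).round(4),'ztop',np.percentile(W[...,2][g],95).round(4))
    og=(pi[...,0]>pi[...,1]*1.8)&(pi[...,0]>80)&(abs(lx)<.06)&(abs(ly)<.08)
    if og.sum()>4: print('shoe',og.sum(),'ly',np.percentile(ly[og],[2,98]).round(4),'lx',np.percentile(lx[og],[2,98]).round(4),'z',np.percentile(W[...,2][og],[2,98]).round(4))
a=cv2.imread('pics/side5.png')[100:220,260:440];b=cv2.imread('pics/scene5.png')[60:180,210:390]
cv2.imwrite('pics/c5.png',np.vstack([cv2.resize(x,(450,300),interpolation=cv2.INTER_CUBIC) for x in (a,b)]))
```

```text
t 13.05 P [ 0.4798 -0.2646  0.1209] shift [-0.4  7.6 57.5] turn [-0.1   0.05 -0.  ] F [ 0.8 -0.7 -0.8] w 0.0308 J [ 0.7   0.64 -0.44  1.82  0.43  0.88  0.32]
side 0.03 32 lx 0.0039 ztop 0.1344
side 0.04 44 lx 0.0057 ztop 0.1344
side 0.05 40 lx 0.0032 ztop 0.1332
side 0.075 27 lx 0.001 ztop 0.125
side 0.09 26 lx 0.0014 ztop 0.1252
side 0.1 40 lx 0.0004 ztop 0.125
scene 0.02 10 lx 0.0065 ztop 0.1333
scene 0.03 57 lx 0.0078 ztop 0.1337
scene 0.04 57 lx 0.0071 ztop 0.1336
scene 0.05 58 lx 0.0067 ztop 0.1316
scene 0.075 41 lx 0.0016 ztop 0.123
scene 0.09 42 lx 0.0022 ztop 0.1232
scene 0.1 44 lx 0.0032 ztop 0.1233
```

View pics/c5.png

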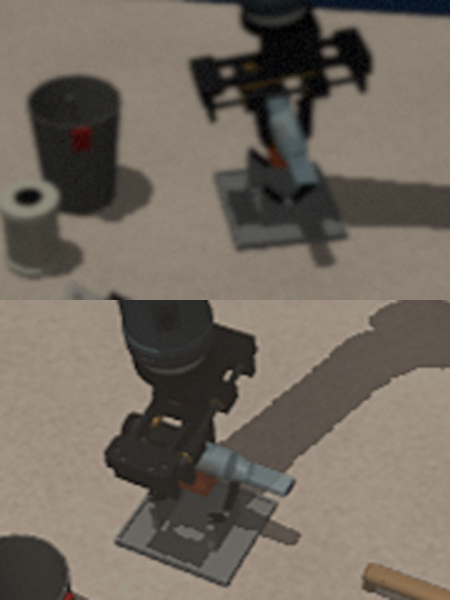

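The nozzle is level and centred over the cradle (side crop: tube at (290,140), uprights at (270,180)), with the shoe pointing down between the uprights. Lowering now.

Request:
play_rows(deltas=[[[0,1.6,12],[0,0,0]],[[0,1.6,12],[0,0,0]],[[0,1.4,11],[0,0,0]],[[0,1.2,9],[0,0,0]],[[0,0.8,6],[0,0,0]]])

```text
time: 13.78
position: [0.4799, -0.2652, 0.0711]
ee_rot: [-0.037, 0.598, 0.799, -0.05]
ft_force: [0.1, 0.2, -0.2]
grip_width: 0.031
finger_force: 24.9
```

```bash
python3 -c "
from h import *
go([.480,-.265,.060],Rt(-7,16.5),.003)"
```

```text
t 13.775 P [ 0.4799 -0.2652  0.0711] shift [0.1 1.5 8. ] turn [-0.12  0.05 -0.05] F [ 0.1  0.2 -0.2] w 0.031 J [ 0.68  0.72 -0.4   1.83  0.48  0.8   0.27]
```

Request:
play_rows(deltas=[[[0,0.3,2],[0,0,0]],[[0,0.2,1.5],[0,0,0]],[[0,0.1,1],[0,0,0]],[[0,0,0],[0,0,0]]])

```text
time: 14.28
position: [0.4802, -0.2653, 0.0673]
ee_rot: [-0.036, 0.598, 0.799, -0.05]
ft_force: [-0.5, -0.6, -1.1]
grip_width: 0.0308
finger_force: 24.9
```

Request:
play_rows(deltas=[[[0,0.2,1.3],[0,0,0]],[[0,0.1,1],[0,0,0]],[[0,0,0],[0,0,0]]])

```text
time: 14.65
position: [0.48, -0.2652, 0.0648]
ee_rot: [-0.037, 0.598, 0.799, -0.05]
ft_force: [-0.4, -0.1, -1.4]
grip_width: 0.0309
finger_force: 24.9
```

Request:
play_rows(deltas=[[[0,0.1,0.8],[0,0,0]],[[0,0,0],[0,0,0]]])

```text
time: 14.9
position: [0.48, -0.2653, 0.064]
ee_rot: [-0.037, 0.598, 0.799, -0.05]
ft_force: [-0.7, -0.7, -1.0]
grip_width: 0.0307
finger_force: 24.9
```

Request:
play_rows(deltas=[[[0,0.1,0.8],[0,0,0]],[[0,0,0],[0,0,0]]])

```text
time: 15.15
position: [0.4799, -0.2654, 0.0635]
ee_rot: [-0.037, 0.598, 0.799, -0.05]
ft_force: [-1.5, 0.3, 4.3]
grip_width: 0.0305
finger_force: 24.6
```

Contact. I'll ease the grip so it settles before opening.

Request:
play_rows(deltas=[[[0,0,0],[0,0,0]],[[0,0.1,0.4],[0,0,0]],[[0,0,0],[0,0,0]],[[0,0,0],[0,0,0]],[[0,0,0],[0,0,0]]], grip_force=5)

```text
time: 15.78
position: [0.4796, -0.2655, 0.0627]
ee_rot: [-0.037, 0.598, 0.799, -0.05]
ft_force: [-5.2, -2.7, 2.8]
grip_width: 0.031
finger_force: 4.8
```

Request:
play_rows(deltas=[[[0,0,0],[0,0,0]],[[0,0,0],[0,0,0]],[[0,0,0],[0,0,0]],[[0,0,0],[0,0,0]],[[0,0,0],[0,0,0]]], grip_force=3)

```text
time: 16.4
position: [0.4795, -0.2655, 0.0626]
ee_rot: [-0.037, 0.598, 0.799, -0.05]
ft_force: [-3.5, -1.9, 2.3]
grip_width: 0.0313
finger_force: 2.9
```

Request:
play_rows(deltas=[[[0,-0.5,0],[0,0,0]],[[0,-0.5,0],[0,0,0]],[[0,0,0],[0,0,0]],[[0,0,0],[0,0,0]]])

```text
time: 16.9
position: [0.4796, -0.2652, 0.063]
ee_rot: [-0.036, 0.597, 0.8, -0.05]
ft_force: [-0.7, -1.5, -0.4]
grip_width: 0.0315
finger_force: 3.0
```

Request:
play_rows(deltas=[[[0,0,0],[0,0,0]],[[0,0,0],[0,0,0]],[[0,0,0],[0,0,0]],[[0,0,0],[0,0,0]]], jaw=0.42)

```text
time: 17.4
position: [0.4794, -0.2654, 0.063]
ee_rot: [-0.036, 0.598, 0.799, -0.05]
ft_force: [1.1, 0.5, 0.7]
grip_width: 0.0372
finger_force: 0.0
```

Request:
play_rows(deltas=[[[0,0,0],[0,0,0]],[[0,0,0],[0,0,0]],[[0,0,0],[0,0,0]],[[0,0,0],[0,0,0]]], jaw=0.85)

```text
time: 17.9
position: [0.4792, -0.2655, 0.063]
ee_rot: [-0.037, 0.598, 0.799, -0.05]
ft_force: [-0.3, -0.6, -0.4]
grip_width: 0.074
finger_force: 0.0
```

Request:
play_rows(deltas=[[[0,-1.3,-10],[0,0,0]],[[0,-2,-15],[0,0,0]],[[0,-3,-25],[0,0,0]],[[0,-4,-30],[0,0,0]],[[0,-4,-30],[0,0,0]]])

```text
time: 18.52
position: [0.4787, -0.2655, 0.176]
ee_rot: [-0.036, 0.598, 0.799, -0.05]
ft_force: [1.3, -0.2, 1.0]
grip_width: 0.0749
finger_force: 0.0
```

Run:
```python
from h import *
go([.480,-.265,.060],Rt(-7,16.5),.003)
for c in ('side','scene'):
    p,d,m=snap(c); save(c+'6.png',p); W=cloud(d,m); pi=p.astype(int)
    a=np.radians(16.5); L=(W[...,:2]-[.480,-.265])
    lx=L@[np.cos(a),np.sin(a)]; ly=L@[-np.sin(a),np.cos(a)]
    for lo in (-.07,-.055,-.02,0,.02,.05,.09):
        g=(abs(lx)<.025)&(W[...,2]>.055)&(W[...,2]<.1)&(ly>lo)&(ly<lo+.012)
        if g.sum()>3: print(c,lo,g.sum(),'lx',np.median(lx[g]).round(4),'ztop',np.percentile(W[...,2][g],95).round(4))
a=cv2.imread('pics/side6.png')[100:220,260:440];b=cv2.imread('pics/scene6.png')[60:180,210:390]
cv2.imwrite('pics/c6.png',np.vstack([cv2.resize(x,(450,300),interpolation=cv2.INTER_CUBIC) for x in (a,b)]))
```

```text
t 18.525 P [ 0.4787 -0.2655  0.176 ] shift [  0.4  15.6 112. ] turn [-0.06  0.11 -0.06] F [ 1.3 -0.2  1. ] w 0.0749 J [ 0.73  0.56 -0.47  1.79  0.39  0.98  0.36]
side -0.07 33 lx 0.005 ztop 0.0803
side -0.055 44 lx 0.0077 ztop 0.079
side -0.02 27 lx 0.0024 ztop 0.0778
side 0 30 lx 0.0036 ztop 0.0775
side 0.02 33 lx 0.0064 ztop 0.0763
side 0.05 37 lx 0.003 ztop 0.0742
side 0.09 24 lx 0.0028 ztop 0.0678
scene -0.07 53 lx 0.01 ztop 0.081
scene -0.055 66 lx 0.0097 ztop 0.0805
scene -0.02 47 lx 0.0077 ztop 0.0777
scene 0 49 lx 0.0073 ztop 0.0771
scene 0.02 51 lx 0.0093 ztop 0.0787
scene 0.05 48 lx 0.0062 ztop 0.0753
scene 0.09 36 lx 0.0037 ztop 0.0684
```

View pics/c6.png

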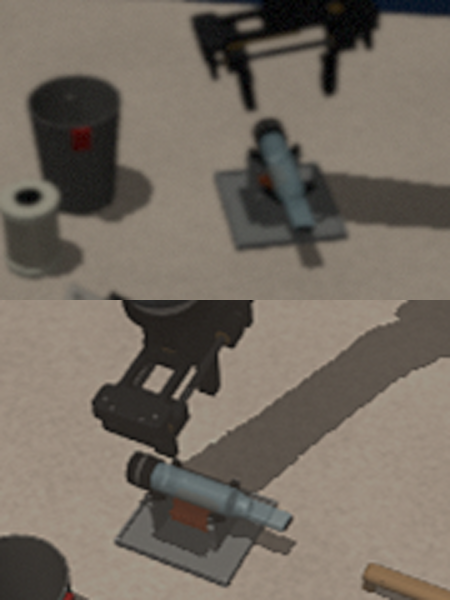

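The nozzle rests level in both notches with the axis at about 61 mm. The shoe hangs between the uprights (scene crop (190,512)) and the gripper is clear.

```bash
python3 -c "
from station import env
print(env.sign_off())"
```

```text
the job is handed in; nothing more can be done
None
```

The nozzle was slid gently to the orange stop, lifted straight off the board and laid level in both cradle notches with its shoe hanging between the uprights; the job was handed in at about 18.6 s with the gripper clear and the cup, cartridge and brush not touched.

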